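Pull down the enclosure's sash with the hook pole

ROBOT

A 7-joint arm with a two-finger parallel gripper is mounted at the origin on a cart in front of the work surface, level with it; the furniture and walls round the work are solid. World frame = base frame: x ahead of the robot, y to its left, z up, the work surface at z = 0. Lengths are in mm, angles in rad, forces in N, time in s.
With the tool pointing down it reaches from about 400 to 875 mm from the base axis. Payload 6.5 kg.
Tool frame: the origin (TCP) lies midway between the tips of the shut fingers; the grasp point (between the pads) lies 19 mm behind it; z points along the fingers, y is the direction in which the jaws open and shut (so a half turn about z gives the same grasp; the last joint's range is limited). The gripper opens to 88 mm and grips with 3 to 60 N. Pads are 18 mm wide; open, the fingers measure 123 mm over their backs; the gripper's body (75 mm by 187 mm) begins 45 mm behind the grasp point.
Start: joints at [-1.366, 0.536, -0.004, 1.538, 0.003, 1.067, -0.071], TCP at [173.872, 626.306, 238.716] pointing down, gripper open.
Joint ranges: [-2.7, 2.7], [-0.37, 2.16], [-1.27, 1.26], [0.24, 2.4], [-1.31, 4.45], [0.19, 1.91], [-2.76, 2.76]. Speed limits (rad/s): [2.39, 2.39, 3.14, 3.14, 3.14, 3.14, 3.14].

INTERFACE

Orientations are given as a unit quaternion [w, x, y, z].
In Python, from workcell import robot gives the robot as it stands.
- The arm moves only by the tool move_arm, never from a script. Its argument "plan" is a list of rows, each an object with "xyz": the shift along the tool's x, y, z in m, a list of three; "angular": the turn, a rotation vector about the tool's x, y, z in rad, a list of three; "claw": the finger opening in m, from 0 to 0.0881. A call has 1 to 10 rows; each row shifts and turns the commanded pose from where the row before left it, along the tool's axes as they then stand; what a row does not reach is not made up. A row lasts 1/8 s, in which the tool goes at most 62.5 mm and 10.7 degrees, less where a joint would pass 70% of its speed; a pose out of reach is approached as far as the arm can. A call with a gripper value outside its range is refused whole. The fingers move at their own pace and stop on an object; "squeeze" is the grip in N (left out, the last holds). Time passes only in rows, so rows that do not move let the fingers close. It gives the time, the measured TCP pose, the force and the opening at its end, in the units of the state.
- robot.get_state(): the state, without advancing time (a new reading comes with each control period).
- robot.snapshot(name): name is "scene" or "side" or "wrist"; returns (picture, depth): 480x640x3 uint8, blue, green, red; 480x640 float32, mm along the optical axis (not along the pixel's ray), 0 where there is no reading.
- robot.camera_params(name): a dict with "vfov" (degrees; the focal length in pixels is half the picture's height over the tangent of half this angle, whatever the lens; pixels are square), "cx", "cy" (the principal point, pixels), "xyz" and "rotation" of the camera in the world. Camera axes: x right, y up, looking along -z (the intrinsics and any distortion apply to the point x, -y, -z); pixel columns grow to the right and rows downward; lengths in mm; the calibration is good to about 2 mm. A picture is of the moment at which its call begins: read the wrist's pose just before it. camera_params takes no time and is no camera call; for the wrist camera it gives the pose at the moment of the call.
- robot.close_job(): hands the job in, once; it reports no verdict.
The state is a dict: "t": time; "joints": joint angles; "qvel": joint speeds; "tau": joint torques, N m; "tcp_pos": TCP position; "ee_rot": TCP orientation; "wrist_force": force on the tool from outside, world axes, zero at the start; "torque": the same for the moment, N m; "finger_gap": opening from 0.0 (shut) to 1.0 (fully open).
Only numpy, scipy, OpenCV 4.12 (cv2) and the standard library are available. Lean on these libraries where they do the work, as an engineer would, in place of code of your own. Each camera call takes 0.05 s, during which the arm holds its last target. There are 200 camera calls.

TASK

Take the hook pole from its rest, put its hook through the ring at the top of the bench enclosure's raised sash and pull the sash gently down until its catch snaps and holds it shut. Then unhook the pole, leaving the sash shut, and lay the pole back in its rest. Only the pole may touch the enclosure, and the bottles and the timer standing about stay where they are.

Things in the scene. Friction and masses are not known exactly. Their poses are not given: they have to be found in the camera images.
- ring (a point): centre of the upright steel ring at the top middle of the sliding sash, facing the front: clear hole 26 mm, wire 5 mm. x points into the enclosure (the hook enters along +x), y to its left, z up. 28 mm of free room behind it, for the hook's leg; a neck at its top joins it to the sash. About 307 mm above the bench when the sash is up.
- sash (a joint): sash travel in m, down from 0 (up, at start). A spring draws it up with about 3 N; let go, it rises. The sprung catch on the right guide adds about 4 N over the last 9 mm before it snaps. Its height sets the air gap under the sash and is set by hand: it may snap anywhere from 0.112 to 0.153. 5 mm past the snap is a rubber buffer (4 N/mm, hard after 4 mm). Caught, it holds against 8 N upward.
- pole_grip (a point): middle of the hook pole's upright grey grip, where to hold it: a block 16 mm thick (x, along the pole), 40 wide (y), 44 high (z) standing on a 14 mm square bar 130 mm long. Held by its front and back faces (across its 16 mm, fingers in line with the pole) it bears the pull at the hook well; held by its sides it twists. Pole 0.11 to 0.18 kg. x towards the hook, z up.
- pole_hook (a point): bend of the pole's hook, on the centre line of the straight 6 mm steel rod: 140 mm ahead (x) of the grip's middle and 29 mm below it. From here a leg of the same rod turns straight down (-z of the pole); its end is 12 mm below this point.
- rest_seat (a point): where the grip's middle lies when the pole is in its rest, 66 mm above the bench. The rest: a fixed grey stand with two open-topped forks, 50 mm either side of this point along x, each 10 mm thick, that carry the square bar; slots 19 mm wide with flared mouths, floors 36 mm below this point, fork tops 18 mm below it. x along the slots to the hook's end, z up.
- pole: the hook pole; origin on the underside of its bar, 36 mm below the grip's middle; x along the pole towards the hook.
- enclosure: fixed bench enclosure, clear walls, aluminium posts, white base and canopy, 240 mm wide, 410 high; origin on the bench, front to its own -x. Ring 130 mm in front of the origin; canopy over it: underside 348 mm above the bench, front edge 165 mm in front of the origin. It carries sash and catch; the pole must not load it with more than 14 N.
- red_bottle: small bottle with a red cap, 37 mm across, 72 mm high; origin at its foot. Bystander.
- dropper_bottle: white dropper bottle, 41 mm across, 83 mm high; origin at its foot. Bystander.
- clear_bottle: clear bottle with a blue cap, 56 mm across, 102 mm high; origin at its foot. Bystander.
- bench_timer: white bench timer with a display, 46 x 68 x 52 mm; origin at its foot. Bystander.

How it is judged (in metres and radians):
On the way, in this order (a step that is already met when the one before it is completed fails the run):
1. the pole is lifted out of its rest (distance between pole_grip and rest_seat above 0.06 m), for 0.1 s.
2. the pole's hook is through the ring and draws the sash down (distance between pole_hook and ring below 0.03 m and contact force between pole and enclosure above 1 N and value of joint sash above 0.03 m), for 0.1 s.
3. the sash is down with the hook still in the ring (distance between pole_hook and ring below 0.03 m and value of joint sash above 0.1 m), for 0.1 s.
At the end, for the whole second after the job is handed in: The sash is held down by its catch (more than 105 mm below its raised place), and the pole lies still in its rest, down in both slots: the grip's middle within 20 mm of the seat and no more than 6 mm above it, along the slots to within 0.1 rad (value of joint sash above 0.105 m and distance between pole_grip and rest_seat below 0.02 m and angle between the x axis of pole and the x axis of rest_seat, either way round below 0.1 rad and linear speed of pole below 0.02 m/s and z of pole_grip in the frame of rest_seat below 0.006 m); the robot touches nothing.
It fails at once if the pole pulls or pushes on the enclosure, its sash or ring with more than 14 N (contact force between pole and enclosure above 14 N).
It fails at once if the robot itself touches the enclosure or its sash (contact force between any of the fingers, the arm and enclosure above 1 N).
It fails at once if a bystanding bottle or the timer is shifted by more than 20 mm (distance of any of red_bottle, dropper_bottle, clear_bottle, bench_timer from where it was at the start of the episode above 0.02 m).
It also fails if it takes over 70 s, if anything falls off the work surface, if the arm or the gripper's body presses on something with over 40 N, if the wrist force passes 120 N, or if a joint passes its speed limit or range.

## Working session

There is one attempt and no reset: what is moved stays moved. The work goes in short steps, Python scripts to look and compute and a tool call to move; the robot and the scene stay as the last step left them, time stands still between calls to the robot, and variables do not carry over. Pictures are saved under pics/ and viewed, about 8 in all and at most 12, crops included, and the job is handed in when it is done.

Besides the shell and the picture viewer there is one more tool, called after "Emit:" as a command line: name --argument value ..., lists and objects as JSON in quotes. move_arm: Moves the arm, as the interface text tells. Its arguments: {"type":"object","properties":{"plan":{"type":"array"},"squeeze":{"type":"number"}},"required":["plan"]}

```bash
mkdir -p pics; ls; cat > h.py <<'E'
import numpy as np, cv2
from workcell import robot
from scipy.spatial.transform import Rotation as R
def rot(r):
    r=np.array(r,float)
    return r if r.shape==(3,3) else R.from_quat(r,scalar_first=True).as_matrix()
def snap(n,f):
    p=robot.camera_params(n); im,d=robot.snapshot(n); cv2.imwrite(f'pics/{f}.png',im); np.savez(f'pics/{f}.npz',d=d,**{k:np.array(v) for k,v in p.items() if k in('vfov','cx','cy','xyz','rotation')}); return im,d
def pt(f,u,v,r=1,z=None):
    q=np.load(f'pics/{f}.npz'); fo=240/np.tan(np.radians(q['vfov'])/2)
    ray=rot(q['rotation'])@np.array([(u-q['cx'])/fo,-(v-q['cy'])/fo,-1])
    if z is not None: return q['xyz']+ray*(z-q['xyz'][2])/ray[2]
    w=q['d'][v-r:v+r+1,u-r:u+r+1]; w=w[w>0]
    return q['xyz']+ray*np.median(w)
E
python3 - <<'E'
from h import *
for n in ('scene','side','wrist'):
    print({k:np.round(v,3).tolist() if not isinstance(v,str) else v for k,v in robot.camera_params(n).items()}); snap(n,n+'0')
print(robot.get_state())
E
```

```text
pics
{'vfov': 42.629, 'cx': 308.846, 'cy': 233.285, 'xyz': [331.891, -908.149, 767.836], 'rotation': [0.858, 0.509, -0.027, -0.071]}
{'vfov': 42.704, 'cx': 318.023, 'cy': 241.755, 'xyz': [37.755, -777.423, 619.496], 'rotation': [0.81, 0.543, -0.123, -0.184]}
{'vfov': 64.968, 'cx': 318.826, 'cy': 237.137, 'xyz': [92.924, 649.821, 383.22], 'rotation': [0.785, -0.131, -0.099, 0.597]}
{'t': 0.15, 'joints': array([-1.36620321,  0.53703361, -0.00443467,  1.53860008,  0.00259876,
        1.06731343, -0.07118383]), 'qvel': array([-0.00045065, -0.00204121,  0.00053141, -0.00256994,  0.00036839,
       -0.00039417, -0.0015984 ]), 'tau': array([ 2.04535660e-03, -5.71327186e+01,  9.92120057e-01, -2.51828974e+01,
       -5.61204355e-02,  1.51706999e-02,  1.07484996e-04]), 'tcp_pos': array([173.75715557, 625.86572172, 238.03148002]), 'ee_rot': array([-4.03247884e-05,  1.34941858e-01,  9.90853289e-01, -6.73165450e-04]), 'wrist_force': array([-0.13663712, -0.1072624 ,  0.10078652]), 'torque': array([-0.04473956, -0.01820282,  0.02615085]), 'finger_gap': 0.9999867794444185}
```

View pics/scene0.png

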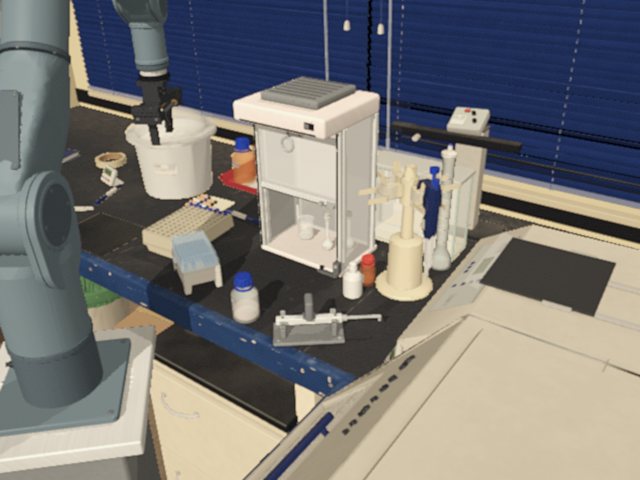

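View pics/side0.png

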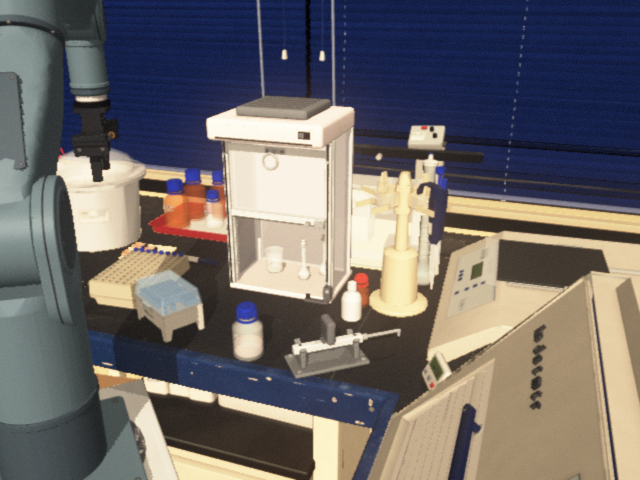

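```bash
python3 - <<'E'
from h import *
def crop(f,x,y,w,h,k): return cv2.resize(cv2.imread(f'pics/{f}.png')[y:y+h,x:x+w],None,fx=k,fy=k,interpolation=cv2.INTER_CUBIC)
a=np.vstack([crop('scene0',260,280,133,75,3),crop('scene0',230,80,133,75,3)])
b=np.vstack([crop('side0',277,305,133,75,3),crop('side0',210,125,133,75,3)])
cv2.imwrite('pics/c1.png',np.hstack([a,b]))
for f,l in (('scene0',[(309,300),(309,318),(288,135),(280,144),(330,318),(381,318),(244,280),(352,265),(368,258),(320,262),(262,258)]),('side0',[(328,322),(328,335),(270,154),(263,162),(398,332),(247,310),(351,285),(362,277),(232,285),(330,294),(325,180),(230,180)])):
    for u,v in l: print(f,u,v,pt(f,u,v).round())
E
```

```text
scene0 309 300 [460.  59.  87.]
scene0 309 318 [457.  46.  54.]
scene0 288 135 [462. 330. 325.]
scene0 280 144 [448. 376. 289.]
scene0 330 318 [500.  57.  40.]
scene0 381 318 [613.  91.  -0.]
scene0 244 280 [341. 135.  98.]
scene0 352 265 [571. 182.  78.]
scene0 368 258 [614. 218.  69.]
scene0 320 262 [524. 318.   9.]
scene0 262 258 [391. 382.  -2.]
side0 328 322 [454.  53.  88.]
side0 328 335 [453.  50.  64.]
side0 270 154 [462. 326. 321.]
side0 263 162 [449. 335. 305.]
side0 398 332 [597.  48.  34.]
side0 247 310 [336. 133. 100.]
side0 351 285 [570. 182.  77.]
side0 362 277 [613. 215.  71.]
side0 232 285 [399. 425.   5.]
side0 330 294 [555. 245.  31.]
side0 325 180 [554. 271. 272.]
side0 230 180 [406. 418. 251.]
```

View pics/c1.png

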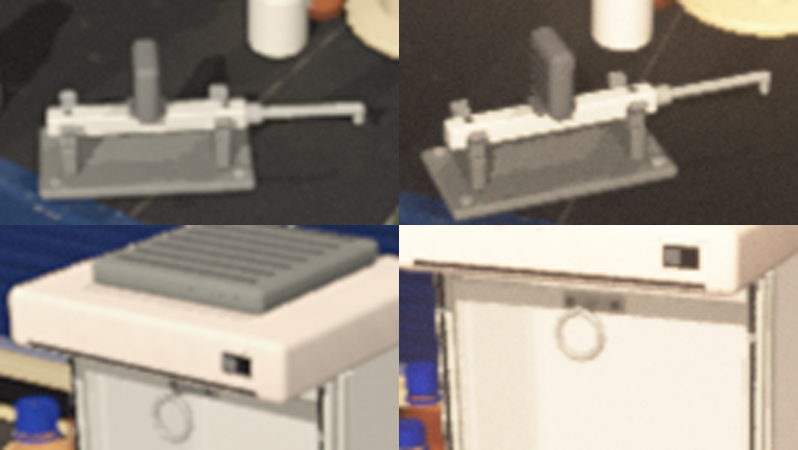

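```bash
cat >> h.py <<'E'
def ray(f,u,v):
    q=np.load(f'pics/{f}.npz'); fo=240/np.tan(np.radians(q['vfov'])/2)
    r=rot(q['rotation'])@np.array([(u-q['cx'])/fo,-(v-q['cy'])/fo,-1]); return q['xyz'],r/np.linalg.norm(r)
def tri(*obs):
    A=0;b=0
    for o in obs:
        c,r=ray(*o); P=np.eye(3)-np.outer(r,r); A=A+P; b=b+P@c
    X=np.linalg.solve(A,b)
    return X.round(1),[round(float(np.linalg.norm(np.cross(ray(*o)[1],X-ray(*o)[0]))),1) for o in obs]
def cloud(f,x0,y0,x1,y1):
    q=np.load(f'pics/{f}.npz'); fo=240/np.tan(np.radians(q['vfov'])/2)
    v,u=np.mgrid[y0:y1,x0:x1]; d=q['d'][y0:y1,x0:x1]
    P=np.stack([(u-q['cx'])/fo,-(v-q['cy'])/fo,-np.ones(u.shape)],-1)*d[...,None]
    return (P@rot(q['rotation']).T+q['xyz'])[d>0]
E
python3 - <<'E'
from h import *
print('ring',tri(('scene0',287.7,144.3),('side0',270.3,161.7)))
print('hook',tri(('scene0',380,315.7),('side0',400,331)))
print('barL',tri(('scene0',276,319),('side0',293,350)),'barR',tri(('scene0',342,316),('side0',362,337)))
for f,b in (('scene0',(270,290,345,340)),('side0',(285,310,370,365))):
    P=cloud(f,*b); g=P[P[:,2]>64]; print('grip top',len(g),np.median(g,0).round(1), g.min(0).round(),g.max(0).round())
    w=P[(P[:,2]>36)&(P[:,2]<48)]; A=np.polyfit(w[:,0],w[:,1],1); print('bar fit',A,len(w),'y at 455',np.polyval(A,455))
for f,b in (('scene0',(245,108,310,128)),('side0',(220,125,300,138))):
    P=cloud(f,*b); P=P[(P[:,2]>352)&(P[:,2]<395)]
    for _ in range(5):
        A=np.polyfit(P[:,0],P[:,1],1); r=P[:,1]-np.polyval(A,P[:,0]); P=P[abs(r)<max(4,1.5*r.std())]
    print('canopy front',A,len(P),r.std(),'ang',np.degrees(np.arctan(A[0])),'dist ring', )
    n=np.array([-A[0],1])/np.hypot(A[0],1); 
    print(n, 'ring-plane', n@np.array([462,328])-n@np.array([0,A[1]]))
E
```

```text
ring (array([459.5, 320.9, 307.4]), [0.0, 0.0])
hook (array([598.7,  45.8,  38.8]), [1.4, 1.4])
barL (array([395.7,  73.2,  38. ]), [1.7, 1.7]) barR (array([524.9,  57.4,  39.3]), [1.7, 1.7])
grip top 168 [457.6  51.8  82.9] [449.  43.  64.] [467.  86.  89.]
bar fit [-1.00940170e-01  1.10356191e+02] 486 y at 455 64.4284133784731
grip top 254 [455.7  54.6  81.8] [450.  42.  64.] [468.  84.  91.]
bar fit [-1.06050071e-01  1.10888207e+02] 633 y at 455 62.63542478643319
canopy front [ -0.98481881 728.83689419] 799 1.9544670393405807 ang -44.56177307322469 dist ring
[0.70167784 0.71249435] ring-plane 38.58113955008639
canopy front [ -0.98713331 730.67748805] 861 1.9847579178028563 ang -44.62901510475546 dist ring
[0.70251354 0.71167038] ring-plane 37.98761508208611
```

```bash
cat >> h.py <<'E'
def ori(yaw,pitch=0):
    c,s=np.cos(yaw),np.sin(yaw); ct,st=np.cos(pitch),np.sin(pitch)
    y=np.array([ct*c,ct*s,st]); z=np.array([st*c,st*s,-ct]); return np.stack([np.cross(y,z),y,z],1)
def plan(segs,claw,p=None,Rm=None):
    s=robot.get_state()
    p=np.array(s['tcp_pos'] if p is None else p,float); Rm=rot(s['ee_rot']) if Rm is None else Rm
    for t,yaw,pitch,n in segs:
        t=np.array(t,float)
        for k in range(n,0,-1):
            w=(R.from_matrix(Rm.T@ori(yaw,pitch)).as_rotvec()/k).round(3)
            d=(Rm.T@((t-p)/k)/1000).round(3)
            p=p+Rm@d*1000; Rm=Rm@R.from_rotvec(w).as_matrix()
            print('{"xyz":%s,"angular":%s,"claw":%s},'%((d+0.).tolist(),(w+0.).tolist(),claw))
    print('end',p.round(1))
E
python3 - <<'E'
from h import *
plan([((174,626,450),1.3,0,4),((300,377,450),.65,0,6),((459,62,300),-.103,0,7),((459,62,170),-.103,0,3)],.04)
E
```

```text
{"xyz":[0.0, 0.0, -0.053],"angular":[0.0, 0.0, 0.0],"claw":0.04},
{"xyz":[0.0, 0.0, -0.053],"angular":[0.0, 0.0, 0.0],"claw":0.04},
{"xyz":[0.0, 0.0, -0.053],"angular":[-0.001, 0.0, 0.0],"claw":0.04},
{"xyz":[0.0, 0.0, -0.053],"angular":[0.0, 0.0, 0.0],"claw":0.04},
{"xyz":[-0.031, -0.034, 0.0],"angular":[0.0, 0.0, 0.108],"claw":0.04},
{"xyz":[-0.035, -0.031, 0.0],"angular":[0.0, 0.0, 0.108],"claw":0.04},
{"xyz":[-0.038, -0.027, 0.0],"angular":[0.0, 0.0, 0.109],"claw":0.04},
{"xyz":[-0.041, -0.023, 0.0],"angular":[0.0, 0.0, 0.108],"claw":0.04},
{"xyz":[-0.043, -0.018, 0.0],"angular":[0.0, 0.0, 0.109],"claw":0.04},
{"xyz":[-0.044, -0.013, 0.0],"angular":[0.0, 0.0, 0.108],"claw":0.04},
{"xyz":[-0.05, -0.009, 0.021],"angular":[0.0, 0.0, 0.108],"claw":0.04},
{"xyz":[-0.05, -0.004, 0.022],"angular":[0.0, 0.0, 0.108],"claw":0.04},
{"xyz":[-0.05, 0.002, 0.021],"angular":[0.0, 0.0, 0.107],"claw":0.04},
{"xyz":[-0.05, 0.007, 0.022],"angular":[0.0, 0.0, 0.108],"claw":0.04},
{"xyz":[-0.049, 0.012, 0.021],"angular":[0.0, 0.0, 0.107],"claw":0.04},
{"xyz":[-0.047, 0.018, 0.022],"angular":[0.0, 0.0, 0.108],"claw":0.04},
{"xyz":[-0.046, 0.023, 0.021],"angular":[0.0, 0.0, 0.107],"claw":0.04},
{"xyz":[0.0, 0.0, 0.043],"angular":[0.0, 0.0, 0.0],"claw":0.04},
{"xyz":[0.0, 0.0, 0.044],"angular":[0.0, 0.0, 0.0],"claw":0.04},
{"xyz":[0.0, 0.0, 0.043],"angular":[0.0, 0.0, 0.0],"claw":0.04},
end [459.3  61.5 170.2]
```

Emit:
move_arm --plan '[{"xyz": [0,0,-0.053],"angular": [0,0,0],"claw": 0.04},{"xyz": [0,0,-0.053],"angular": [0,0,0],"claw": 0.04},{"xyz": [0,0,-0.053],"angular": [0,0,0],"claw": 0.04},{"xyz": [0,0,-0.053],"angular": [0,0,0],"claw": 0.04},{"xyz": [-0.031,-0.034,0],"angular": [0,0,0.108],"claw": 0.04},{"xyz": [-0.035,-0.031,0],"angular": [0,0,0.108],"claw": 0.04},{"xyz": [-0.038,-0.027,0],"angular": [0,0,0.109],"claw": 0.04},{"xyz": [-0.041,-0.023,0],"angular": [0,0,0.108],"claw": 0.04},{"xyz": [-0.043,-0.018,0],"angular": [0,0,0.109],"claw": 0.04},{"xyz": [-0.044,-0.013,0],"angular": [0,0,0.108],"claw": 0.04}]'

```text
t: 1.4
tcp_pos: [300.2, 375.7, 450.6]
ee_rot: [-0.0, 0.446, 0.895, -0.0]
wrist_force: [0.8, -0.2, 0.1]
finger_gap: 0.456
```

Emit:
move_arm --plan '[{"xyz": [-0.05,-0.009,0.021],"angular": [0,0,0.108],"claw": 0.04},{"xyz": [-0.05,-0.004,0.022],"angular": [0,0,0.108],"claw": 0.04},{"xyz": [-0.05,0.002,0.021],"angular": [0,0,0.107],"claw": 0.04},{"xyz": [-0.05,0.007,0.022],"angular": [0,0,0.108],"claw": 0.04},{"xyz": [-0.049,0.012,0.021],"angular": [0,0,0.107],"claw": 0.04},{"xyz": [-0.047,0.018,0.022],"angular": [0,0,0.108],"claw": 0.04},{"xyz": [-0.046,0.023,0.021],"angular": [0,0,0.107],"claw": 0.04},{"xyz": [0,0,0.043],"angular": [0,0,0],"claw": 0.04},{"xyz": [0,0,0.044],"angular": [0,0,0],"claw": 0.04},{"xyz": [0,0,0.043],"angular": [0,0,0],"claw": 0.04}]'

```text
t: 2.65
tcp_pos: [459.2, 61.7, 169.4]
ee_rot: [0.0, 0.743, 0.67, 0.0]
wrist_force: [1.4, 0.1, -0.5]
finger_gap: 0.451
```

```bash
python3 - <<'E'
from h import *
im,d=snap('wrist','w1'); snap('scene','s1')
s=robot.get_state(); print(s['t'],s['tcp_pos'].round(1),rot(s['ee_rot']).round(3).tolist(),s['wrist_force'].round(1),s['joints'].round(2))
E
```

```text
2.75 [456.2  61.1 167.5] [[0.103, 0.995, -0.007], [0.995, -0.103, -0.003], [-0.004, -0.007, -1.0]] [-0.5  0.5  0.2] [-0.66  0.36  0.52  2.1  -0.26  0.75 -0.08]
```

View pics/w1.png

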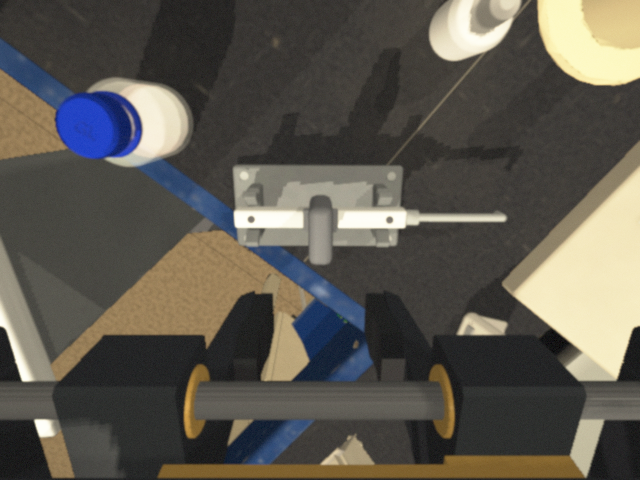

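```bash
python3 - <<'E'
from h import *
L=pt('w1',237,217,z=44);Rr=pt('w1',405,218,z=44);print(L.round(1),Rr.round(1),((L+Rr)/2).round(1),'yaw',np.arctan2(*(Rr-L)[[1,0]]))
print('hook',pt('w1',503,217,z=37).round(1),'hook depth',pt('w1',503,217).round(1),'grip L/R top', pt('w1',309,250,z=88).round(1),pt('w1',331,250,z=88).round(1))
for u,v in((251,218),(390,218),(320,203),(320,255)): print(pt('w1',u,v).round(1))
plan([((459,62,50),-.103,0,5)],.04)
E
```

```text
[399.9  77.1  44. ] [524.4  63.4  44. ] [462.2  70.3  44. ] yaw -0.10972279221826264
hook [600.4  54.3  37. ] hook depth [599.4  55.   39.2] grip L/R top [453.2  61.9  88. ] [467.3  60.5  88. ]
[410.3  75.5  44.7]
[513.1  64.9  45. ]
[463.1  88.3  72.7]
[459.9  57.5  87.4]
{"xyz":[0.0, 0.001, 0.023],"angular":[-0.001, 0.001, 0.0],"claw":0.04},
{"xyz":[0.0, 0.001, 0.024],"angular":[-0.002, 0.001, 0.0],"claw":0.04},
{"xyz":[0.0, 0.0, 0.023],"angular":[-0.001, 0.001, 0.0],"claw":0.04},
{"xyz":[0.001, 0.001, 0.024],"angular":[-0.002, 0.0, 0.0],"claw":0.04},
{"xyz":[0.0, 0.0, 0.023],"angular":[-0.001, 0.001, 0.0],"claw":0.04},
end [458.8  61.6  50.4]
```

Emit:
move_arm --plan '[{"xyz": [0.004,0.003,0.023],"angular": [-0.001,0.001,0],"claw": 0.04},{"xyz": [0,0.001,0.024],"angular": [-0.002,0.001,0],"claw": 0.04},{"xyz": [0,0,0.023],"angular": [0,0,0],"claw": 0.04},{"xyz": [0,0,0.024],"angular": [0,0,0],"claw": 0.04},{"xyz": [0,0,0.02],"angular": [0,0,0],"claw": 0.04},{"xyz": [0,0,0],"angular": [0,0,0],"claw": 0.04},{"xyz": [0,0,0],"angular": [0,0,0],"claw": 0.04}]'

```text
t: 3.62
tcp_pos: [465.0, 65.8, 58.1]
ee_rot: [0.001, 0.743, 0.67, 0.003]
wrist_force: [0.7, -1.1, -0.4]
finger_gap: 0.454
```

```bash
python3 - <<'E'
from h import *
s=robot.get_state(); print(s['t'],s['tcp_pos'].round(1),rot(s['ee_rot']).round(3).tolist(),s['wrist_force'].round(1))
im1,_=snap('scene','s2'); im2,_=snap('side','d2')
a=cv2.resize(im1[230:350,240:400],None,fx=2.5,fy=2.5,interpolation=3);b=cv2.resize(im2[260:380,260:420],None,fx=2.5,fy=2.5,interpolation=3)
cv2.imwrite('pics/c2.png',np.hstack([a,b]))
E
```

```text
3.625 [465.   65.8  58.1] [[0.103, 0.995, 0.005], [0.995, -0.103, 0.002], [0.003, 0.005, -1.0]] [ 0.7 -1.1 -0.4]
```

View pics/c2.png

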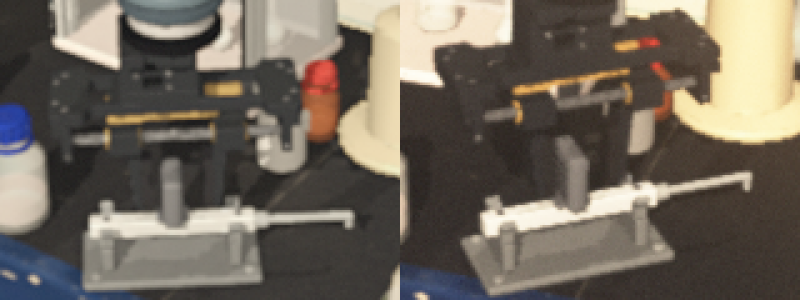

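Emit:
move_arm --plan '[{"xyz": [0,-0.003,0.005],"angular": [-0.005,0.003,0],"claw": 0.04},{"xyz": [0,0,0.004],"angular": [0,0,0],"claw": 0.04},{"xyz": [0,0,0],"angular": [0,0,0],"claw": 0.0},{"xyz": [0,0,0],"angular": [0,0,0],"claw": 0.0},{"xyz": [0,0,0],"angular": [0,0,0],"claw": 0.0},{"xyz": [0,0,0],"angular": [0,0,0],"claw": 0.0},{"xyz": [0,0,0],"angular": [0,0,0],"claw": 0.0},{"xyz": [0,0,0],"angular": [0,0,0],"claw": 0.0}]' --squeeze 45

```text
t: 4.72
tcp_pos: [461.1, 65.8, 47.8]
ee_rot: [0.001, 0.743, 0.67, 0.005]
wrist_force: [-0.1, 0.4, 0.6]
finger_gap: 0.175
```

```bash
python3 - <<'E'
from h import *
s=robot.get_state(); print(s['t'],s['tcp_pos'].round(1),rot(s['ee_rot']).round(3).tolist(),s['wrist_force'].round(1),s['finger_gap']*88.1)
E
```

```text
4.725 [461.1  65.8  47.8] [[0.103, 0.995, 0.009], [0.995, -0.103, 0.004], [0.005, 0.008, -1.0]] [-0.1  0.4  0.6] 15.402723151363535
```

```bash
cat >> h.py <<'E'
RING=np.array([461.,323,307.4]); YAW=.792; n3=np.array([np.cos(YAW),np.sin(YAW),0]); l3=np.array([-np.sin(YAW),np.cos(YAW),0])
OFF=np.array([-2.,140,11])
def tcp_for(fwd,left,up,pitch,yaw=YAW): return RING+fwd*n3+left*l3+np.array([0,0,up])-ori(yaw,pitch)@OFF
E
python3 - <<'E'
from h import *
a=tcp_for(-40,-60,5,.12); print(a)
plan([((461,66,180),-.103,0,5),((425,95,300),.35,0,5),(a,.792,.12,6)],0.0)
E
```

```text
[375.62809537 153.92206053 306.56118597]
{"xyz":[0.0, 0.0, -0.026],"angular":[0.002, -0.001, 0.0],"claw":0.0},
{"xyz":[0.0, 0.0, -0.027],"angular":[0.002, -0.001, 0.0],"claw":0.0},
{"xyz":[0.0, 0.0, -0.026],"angular":[0.001, -0.001, 0.0],"claw":0.0},
{"xyz":[0.0, 0.0, -0.027],"angular":[0.002, -0.001, 0.0],"claw":0.0},
{"xyz":[0.001, 0.0, -0.026],"angular":[0.001, -0.001, 0.0],"claw":0.0},
{"xyz":[0.005, -0.008, -0.024],"angular":[0.0, 0.0, -0.091],"claw":0.0},
{"xyz":[0.006, -0.007, -0.024],"angular":[0.0, 0.0, -0.09],"claw":0.0},
{"xyz":[0.006, -0.007, -0.024],"angular":[0.0, 0.0, -0.091],"claw":0.0},
{"xyz":[0.007, -0.006, -0.024],"angular":[0.0, 0.0, -0.09],"claw":0.0},
{"xyz":[0.007, -0.005, -0.024],"angular":[0.0, 0.0, -0.091],"claw":0.0},
{"xyz":[0.012, -0.004, -0.001],"angular":[-0.02, 0.004, -0.074],"claw":0.0},
{"xyz":[0.012, -0.004, -0.001],"angular":[-0.02, 0.005, -0.073],"claw":0.0},
{"xyz":[0.013, -0.002, -0.001],"angular":[-0.019, 0.004, -0.074],"claw":0.0},
{"xyz":[0.013, -0.002, -0.001],"angular":[-0.02, 0.005, -0.073],"claw":0.0},
{"xyz":[0.013, -0.001, -0.001],"angular":[-0.019, 0.004, -0.074],"claw":0.0},
{"xyz":[0.012, 0.001, -0.002],"angular":[-0.02, 0.005, -0.073],"claw":0.0},
end [375.8 153.9 306.8]
```

Emit:
move_arm --plan '[{"xyz": [0,0,-0.026],"angular": [0.002,-0.001,0],"claw": 0},{"xyz": [0,0,-0.027],"angular": [0.002,-0.001,0],"claw": 0},{"xyz": [0,0,-0.026],"angular": [0.001,-0.001,0],"claw": 0},{"xyz": [0,0,-0.027],"angular": [0.002,-0.001,0],"claw": 0},{"xyz": [0.001,0,-0.026],"angular": [0.001,-0.001,0],"claw": 0},{"xyz": [0.005,-0.008,-0.024],"angular": [0,0,-0.091],"claw": 0},{"xyz": [0.006,-0.007,-0.024],"angular": [0,0,-0.09],"claw": 0},{"xyz": [0.006,-0.007,-0.024],"angular": [0,0,-0.091],"claw": 0},{"xyz": [0.007,-0.006,-0.024],"angular": [0,0,-0.09],"claw": 0},{"xyz": [0.007,-0.005,-0.024],"angular": [0,0,-0.091],"claw": 0}]'

```text
t: 5.98
tcp_pos: [424.2, 95.1, 300.2]
ee_rot: [-0.0, 0.572, 0.82, -0.0]
wrist_force: [0.8, 0.1, -1.0]
finger_gap: 0.18
```

Emit:
move_arm --plan '[{"xyz": [0.012,-0.004,-0.001],"angular": [-0.02,0.004,-0.074],"claw": 0},{"xyz": [0.012,-0.004,-0.001],"angular": [-0.02,0.005,-0.073],"claw": 0},{"xyz": [0.013,-0.002,-0.001],"angular": [-0.019,0.004,-0.074],"claw": 0},{"xyz": [0.013,-0.002,-0.001],"angular": [-0.02,0.005,-0.073],"claw": 0},{"xyz": [0.013,-0.001,-0.001],"angular": [-0.019,0.004,-0.074],"claw": 0},{"xyz": [0.012,0.001,-0.002],"angular": [-0.02,0.005,-0.073],"claw": 0},{"xyz": [0,0,0],"angular": [0,0,0],"claw": 0},{"xyz": [0,0,0],"angular": [0,0,0],"claw": 0},{"xyz": [0,0,0],"angular": [0,0,0],"claw": 0}]'

```text
t: 7.1
tcp_pos: [376.0, 153.6, 306.5]
ee_rot: [0.023, 0.38, 0.923, 0.055]
wrist_force: [-0.2, -0.1, -1.9]
finger_gap: 0.177
```

```bash
python3 - <<'E'
from h import *
s=robot.get_state(); Rm=rot(s['ee_rot']); print(s['t'],s['tcp_pos'].round(1),Rm.round(3).tolist(),s['wrist_force'].round(1),s['finger_gap']*88.1,s['joints'].round(2))
print('yaw,pitch',np.arctan2(Rm[1,1],Rm[0,1]),np.arcsin(Rm[2,1]),'hook pred',(s['tcp_pos']+Rm@OFF).round(1))
im1,_=snap('scene','s3'); im2,_=snap('side','d3')
a=cv2.resize(im1[90:240,230:360],None,fx=3,fy=3,interpolation=3);b=cv2.resize(im2[110:260,210:340],None,fx=3,fy=3,interpolation=3)
cv2.imwrite('pics/c3.png',np.hstack([a,b]))
E
```

```text
7.1 [376.  153.6 306.5] [[-0.711, 0.699, 0.084], [0.703, 0.706, 0.085], [0.0, 0.119, -0.993]] [-0.2 -0.1 -1.9] 15.582793383343825 [-0.88 -0.07  0.4   2.15 -0.01  0.94  0.32]
yaw,pitch 0.7904544031341966 0.11945381823605336 hook pred [476.1 251.9 312.3]
```

View pics/c3.png

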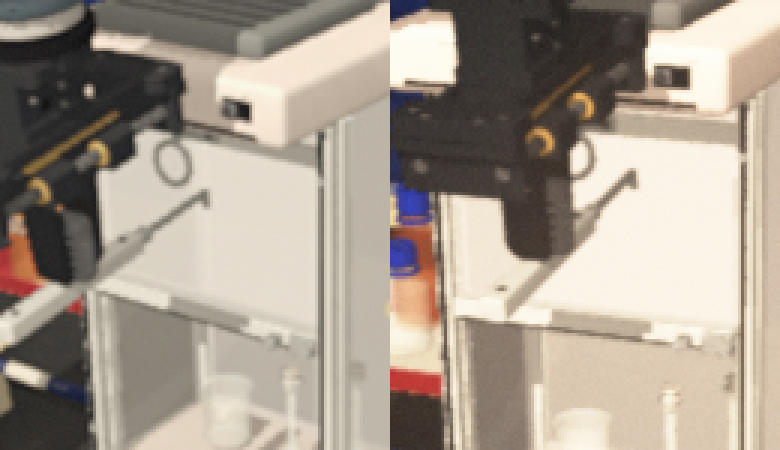

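```bash
python3 - <<'E'
from h import *
h,e=tri(('scene0',298.7,155),('side0',290.7,168.7)); r,e2=tri(('scene0',287.7,143.9),('side0',270.3,161.7))
print(h,e,r,e2); d=h-r; print('rel ring fwd,left,up',d@n3,d@l3,d[2])
s=robot.get_state(); Rm=rot(s['ee_rot']); print('off tool',Rm.T@(h-s['tcp_pos']))
E
```

```text
[473.8 252.5 308.6] [0.2, 0.2] [459.8 322.1 307.5] [0.4, 0.4]
rel ring fwd,left,up -39.704539248643655 -58.85328846422193 1.1000000000000227
off tool [-8.34139515e-02  1.38254608e+02  1.46462704e+01]
```

```bash
python3 - <<'E'
from h import *
s=robot.get_state();p=s['tcp_pos']
plan([(p+12*n3+59*l3+np.array([0,0,3.5]),.792,.12,5),(p+25*n3+59*l3+np.array([0,0,3.5]),.792,.12,2)],0.0)
E
```

```text
{"xyz":[0.012, 0.002, 0.0],"angular":[0.0, 0.0, 0.0],"claw":0.0},
{"xyz":[0.012, 0.003, -0.001],"angular":[0.0, 0.0, 0.0],"claw":0.0},
{"xyz":[0.012, 0.002, 0.0],"angular":[0.0, 0.0, 0.0],"claw":0.0},
{"xyz":[0.012, 0.003, -0.001],"angular":[0.0, 0.0, -0.001],"claw":0.0},
{"xyz":[0.011, 0.002, 0.0],"angular":[0.0, 0.0, 0.0],"claw":0.0},
{"xyz":[0.0, 0.007, 0.001],"angular":[0.0, 0.0, 0.0],"claw":0.0},
{"xyz":[0.0, 0.006, 0.001],"angular":[0.0, 0.0, 0.0],"claw":0.0},
end [351.5 212.9 309.6]
```

Emit:
move_arm --plan '[{"xyz": [0.012,0.002,0],"angular": [0,0,0],"claw": 0},{"xyz": [0.012,0.003,-0.001],"angular": [0,0,0],"claw": 0},{"xyz": [0.012,0.002,0],"angular": [0,0,0],"claw": 0},{"xyz": [0.012,0.003,-0.001],"angular": [0,0,-0.001],"claw": 0},{"xyz": [0.011,0.002,0],"angular": [0,0,0],"claw": 0},{"xyz": [0,0.007,0.001],"angular": [0,0,0],"claw": 0},{"xyz": [0,0.006,0.001],"angular": [0,0,0],"claw": 0},{"xyz": [0,0,0],"angular": [0,0,0],"claw": 0},{"xyz": [0,0,0],"angular": [0,0,0],"claw": 0},{"xyz": [0,0,0],"angular": [0,0,0],"claw": 0}]'

```text
t: 8.45
tcp_pos: [351.2, 212.8, 309.7]
ee_rot: [0.023, 0.379, 0.924, 0.055]
wrist_force: [-0.5, -0.2, -2.2]
finger_gap: 0.179
```

```bash
python3 - <<'E'
from h import *
s=robot.get_state(); Rm=rot(s['ee_rot']); print(s['t'],s['tcp_pos'].round(1),s['wrist_force'].round(1),s['finger_gap']*88.1,s['joints'].round(2))
print('yaw,pitch',np.arctan2(Rm[1,1],Rm[0,1]),np.arcsin(Rm[2,1]))
h=s['tcp_pos']+Rm@np.array([0,138.3,14.6]); d=h-np.array([459.8,322.1,307.5]); print('hook rel',d@n3,d@l3,d[2])
im1,_=snap('scene','s4'); im2,_=snap('side','d4')
a=cv2.resize(im1[110:190,250:330],None,fx=5,fy=5,interpolation=3);b=cv2.resize(im2[130:210,230:310],None,fx=5,fy=5,interpolation=3)
cv2.imwrite('pics/c4.png',np.hstack([a,b]))
E
```

```text
8.45 [351.2 212.8 309.7] [-0.5 -0.2 -2.2] 15.746455394285821 [-0.95 -0.06  0.3   2.13 -0.    0.95  0.14]
yaw,pitch 0.7921424217282205 0.11973370257040879
hook rel -15.04836598030441 0.5386054270933167 4.2381663485003855
```

View pics/c4.png

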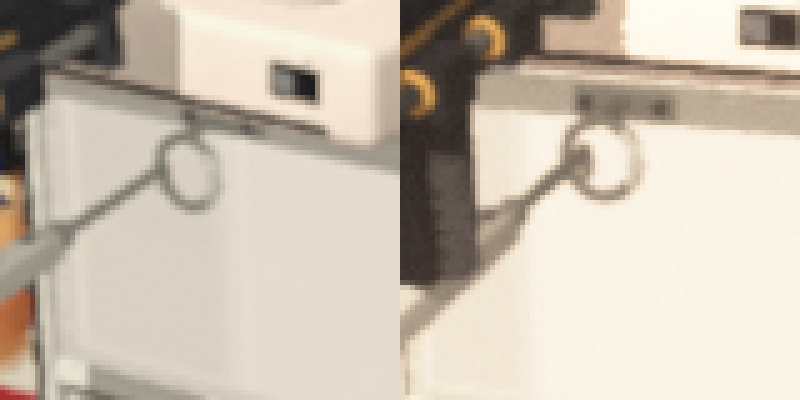

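```bash
python3 - <<'E'
from h import *
h,e=tri(('scene0',283,143.5),('side0',266.8,160.6)); r,e2=tri(('scene0',288,144.4),('side0',270.8,162))
print(h,e,r,e2); d=h-r; print('rel',d@n3,d@l3,d[2])
def proj(X,f):
    q=np.load(f'pics/{f}.npz'); fo=240/np.tan(np.radians(q['vfov'])/2); c=rot(q['rotation']).T@(X-q['xyz']); return np.array([q['cx']+fo*c[0]/-c[2],q['cy']-fo*c[1]/-c[2]]).round(1)
for X in (r-15*n3+np.array([0,0,4]),r-15*n3+np.array([0,0,-8.])): print(proj(X,'scene0'),proj(X,'side0'))
E
```

```text
[448.8 311.9 313.2] [0.2, 0.2] [460.2 320.2 307.1] [0.3, 0.3]
rel -13.915228700610243 2.283946192385593 6.099999999999966
[283.6 144.9] [267.6 161.8]
[283.9 150.3] [267.8 167.8]
```

Emit:
move_arm --plan '[{"xyz": [-0.001,0.006,0.001],"angular": [0,0,0],"claw": 0},{"xyz": [0,0.005,0.001],"angular": [0,0,0],"claw": 0},{"xyz": [0,0.006,0.001],"angular": [0,0,0],"claw": 0},{"xyz": [0,0.005,0.001],"angular": [0,0,0],"claw": 0},{"xyz": [0,0,0],"angular": [0,0,0],"claw": 0},{"xyz": [0,0,0],"angular": [0,0,0],"claw": 0}]'

```text
t: 9.3
tcp_pos: [367.5, 228.1, 308.4]
ee_rot: [0.023, 0.379, 0.924, 0.055]
wrist_force: [-0.0, -0.3, -1.4]
finger_gap: 0.175
```

```bash
python3 - <<'E'
from h import *
s=robot.get_state(); Rm=rot(s['ee_rot']); print(s['t'],s['tcp_pos'].round(1),s['wrist_force'].round(1),s['finger_gap']*88.1)
h=s['tcp_pos']+Rm@np.array([0,138.3,14.6]); d=h-np.array([459.8,322.1,307.5]); print('hook rel',d@n3,d@l3,d[2])
im1,_=snap('scene','s5'); im2,_=snap('side','d5')
a=cv2.resize(im1[110:190,250:330],None,fx=5,fy=5,interpolation=3);b=cv2.resize(im2[130:210,230:310],None,fx=5,fy=5,interpolation=3)
cv2.imwrite('pics/c5.png',np.hstack([a,b]))
E
```

```text
9.3 [367.5 228.1 308.4] [-0.  -0.3 -1.4] 15.403369684269848
hook rel 7.3628880209558325 -0.25247009565927936 2.8688282126091167
```

View pics/c5.png

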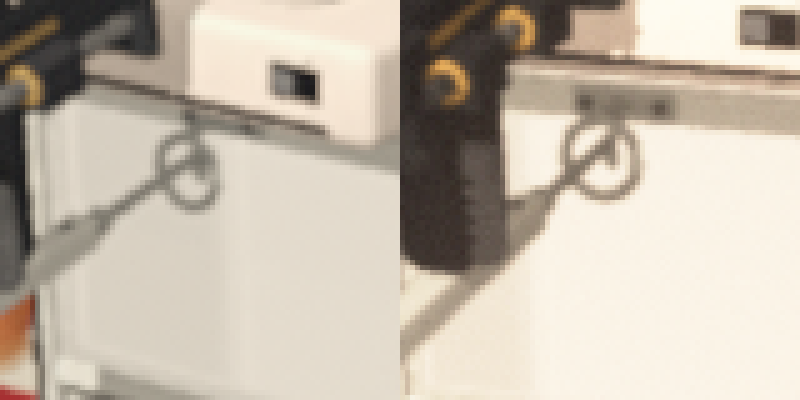

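Emit:
move_arm --plan '[{"xyz": [0,0.001,0.005],"angular": [0,0,0],"claw": 0},{"xyz": [0,-0.001,0.005],"angular": [0,0,0],"claw": 0},{"xyz": [0,0,0.005],"angular": [0,0,0],"claw": 0},{"xyz": [0,-0.001,0.006],"angular": [0,0,0],"claw": 0},{"xyz": [0,0,0.006],"angular": [0,0,0],"claw": 0},{"xyz": [0,-0.001,0.006],"angular": [0,0,0],"claw": 0},{"xyz": [0,-0.001,0.006],"angular": [0,0,0],"claw": 0},{"xyz": [0,-0.001,0.006],"angular": [0,0,0],"claw": 0},{"xyz": [0,0,0],"angular": [0,0,0],"claw": 0}]'

```text
t: 10.52
tcp_pos: [368.4, 229.2, 262.8]
ee_rot: [0.022, 0.379, 0.924, 0.055]
wrist_force: [0.1, 0.5, 0.5]
finger_gap: 0.177
```

```bash
cat >> h.py <<'E'
def rep(z=307.5):
    s=robot.get_state(); Rm=rot(s['ee_rot']); print(round(s['t'],2),s['tcp_pos'].round(1),s['wrist_force'].round(1),s['torque'].round(2),'yaw,pitch',np.round([np.arctan2(Rm[1,1],Rm[0,1]),np.arcsin(Rm[2,1])],3),'gap',round(s['finger_gap']*88.1,1))
    h=s['tcp_pos']+Rm@np.array([0,138.3,14.6]); d=h-np.array([459.8,322.1,z]); print('hook rel',(d@n3).round(1),(d@l3).round(1),d[2].round(1))
E
python3 - <<'E'
from h import *
rep(); im1,_=snap('scene','s6'); im2,_=snap('side','d6')
a=cv2.resize(im1[120:230,245:355],None,fx=3.6,fy=3.6,interpolation=3);b=cv2.resize(im2[140:250,230:340],None,fx=3.6,fy=3.6,interpolation=3)
cv2.imwrite('pics/c6.png',np.hstack([a,b]))
E
```

```text
10.53 [368.4 229.2 262.8] [0.1 0.5 0.5] [ 0.2  -0.02  0.14] yaw,pitch [0.793 0.119] gap 15.6
hook rel 8.8 -0.1 -42.7
```

View pics/c6.png

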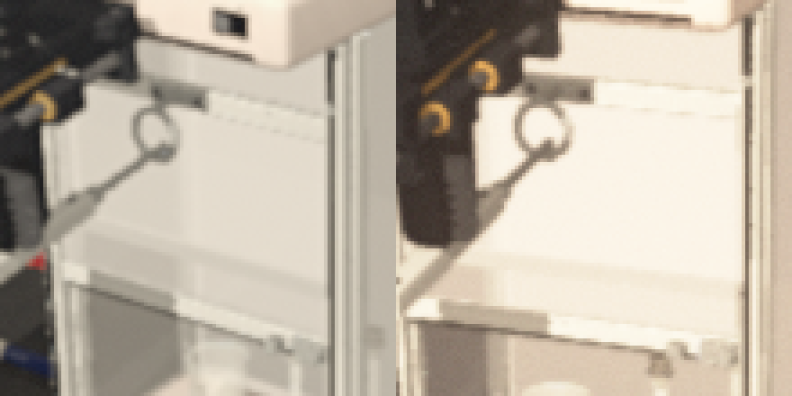

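Emit:
move_arm --plan '[{"xyz": [0,-0.001,0.006],"angular": [0,0,0],"claw": 0},{"xyz": [0,-0.001,0.006],"angular": [0,0,0],"claw": 0},{"xyz": [0,0,0.006],"angular": [0,0,0],"claw": 0},{"xyz": [0,-0.001,0.006],"angular": [0,0,0],"claw": 0},{"xyz": [0,-0.001,0.006],"angular": [0,0,0],"claw": 0},{"xyz": [0,0,0.006],"angular": [0,0,0],"claw": 0},{"xyz": [0,-0.001,0.006],"angular": [0,0,0],"claw": 0},{"xyz": [0,-0.001,0.006],"angular": [0,0,0],"claw": 0},{"xyz": [0,0,0.006],"angular": [0,0,0],"claw": 0},{"xyz": [0,-0.001,0.006],"angular": [0,0,0],"claw": 0}]'

```text
t: 11.88
tcp_pos: [368.6, 229.3, 202.4]
ee_rot: [0.022, 0.379, 0.924, 0.055]
wrist_force: [-0.6, 0.6, 2.7]
finger_gap: 0.177
```

Emit:
move_arm --plan '[{"xyz": [0,0,0.003],"angular": [0,0,0],"claw": 0},{"xyz": [0,0,0.003],"angular": [0,0,0],"claw": 0},{"xyz": [0,0,0],"angular": [0,0,0],"claw": 0}]'

```text
t: 12.25
tcp_pos: [368.7, 229.4, 196.4]
ee_rot: [0.022, 0.379, 0.924, 0.055]
wrist_force: [-1.8, -1.1, 0.5]
finger_gap: 0.176
```

```bash
python3 -c "
from h import *
rep()"
```

```text
12.25 [368.7 229.4 196.4] [-1.8 -1.1  0.5] [-0.08  0.23  0.09] yaw,pitch [0.793 0.118] gap 15.5
hook rel 9.1 -0.2 -109.3
```

```bash
cat > f.py <<'E'
from h import *
F=[];T=[]
for i in range(5):
    s=robot.get_state();F.append(s['wrist_force']);T.append(s['torque']);robot.snapshot('side')
F=np.array(F);T=np.array(T)
print('F',F.mean(0).round(2),'sd',F.std(0).round(2),'T',T.mean(0).round(3)); rep()
E
python3 f.py
```

```text
F [-1.82 -0.87  0.84] sd [0.36 0.58 0.38] T [-0.076  0.246  0.088]
12.5 [369.1 229.9 196.9] [-1.5  0.1  0.5] [-0.1   0.19  0.09] yaw,pitch [0.793 0.12 ] gap 15.5
hook rel 9.7 -0.2 -108.6
```

Emit:
move_arm --plan '[{"xyz": [0,0,0.002],"angular": [0,0,0],"claw": 0},{"xyz": [0,0,0.002],"angular": [0,0,0],"claw": 0},{"xyz": [0,-0.001,0.002],"angular": [0,0,0],"claw": 0},{"xyz": [0,0,0],"angular": [0,0,0],"claw": 0}]'

```text
t: 13.0
tcp_pos: [369.5, 230.1, 191.0]
ee_rot: [0.023, 0.379, 0.924, 0.056]
wrist_force: [-0.6, 1.0, 2.2]
finger_gap: 0.176
```

```bash
python3 f.py
```

```text
F [-0.35  0.75  1.45] sd [0.23 0.6  0.42] T [ 0.305 -0.114  0.118]
13.25 [369.4 230.1 191.1] [-0.3  1.8  1.1] [ 0.41 -0.16  0.08] yaw,pitch [0.793 0.121] gap 15.9
hook rel 10.0 -0.2 -114.3
```

Emit:
move_arm --plan '[{"xyz": [0,0,0.002],"angular": [0,0,0],"claw": 0},{"xyz": [0,-0.001,0.002],"angular": [0,0,0],"claw": 0},{"xyz": [0,0,0],"angular": [0,0,0],"claw": 0}]'

```text
t: 13.62
tcp_pos: [368.7, 229.4, 186.7]
ee_rot: [0.023, 0.379, 0.924, 0.056]
wrist_force: [0.2, 0.4, 1.2]
finger_gap: 0.178
```

```bash
python3 f.py
```

```text
F [0.08 1.14 1.13] sd [0.37 0.52 0.06] T [ 0.44  -0.241  0.118]
13.88 [368.6 229.3 186.7] [-0.3  1.   2.3] [ 0.46 -0.28  0.1 ] yaw,pitch [0.793 0.12 ] gap 16.0
hook rel 9.0 -0.2 -118.7
```

Emit:
move_arm --plan '[{"xyz": [0,0,0.001],"angular": [0,0,0],"claw": 0},{"xyz": [0,-0.001,0.001],"angular": [0,0,0],"claw": 0},{"xyz": [0,0,0],"angular": [0,0,0],"claw": 0}]'

```text
t: 14.25
tcp_pos: [368.0, 228.7, 184.5]
ee_rot: [0.023, 0.379, 0.924, 0.055]
wrist_force: [0.3, 0.8, 1.9]
finger_gap: 0.174
```

```bash
python3 f.py
```

```text
F [0.05 0.56 1.67] sd [0.33 0.38 0.24] T [ 0.4   -0.212  0.115]
14.5 [368.  228.8 184.6] [-0.3  0.7  1.7] [ 0.33 -0.2   0.13] yaw,pitch [0.793 0.12 ] gap 15.7
hook rel 8.2 -0.2 -120.9
```

Emit:
move_arm --plan '[{"xyz": [0,0,0.002],"angular": [0,0,0],"claw": 0},{"xyz": [0,0,0.002],"angular": [0,0,0],"claw": 0},{"xyz": [0,0,0],"angular": [0,0,0],"claw": 0}]'

```text
t: 14.88
tcp_pos: [368.1, 228.9, 180.3]
ee_rot: [0.022, 0.379, 0.924, 0.055]
wrist_force: [-0.7, -0.6, 1.9]
finger_gap: 0.178
```

```bash
python3 f.py
```

```text
F [-0.89 -0.03  0.88] sd [0.64 0.54 0.54] T [0.066 0.089 0.103]
15.12 [368.2 228.9 180.5] [-1.  -1.5  0.7] [0.03 0.21 0.18] yaw,pitch [0.793 0.119] gap 15.5
hook rel 8.4 -0.2 -125.1
```

Emit:
move_arm --plan '[{"xyz": [0,0,0.001],"angular": [0,0,0],"claw": 0},{"xyz": [0,0,0.001],"angular": [0,0,0],"claw": 0},{"xyz": [0,0,0],"angular": [0,0,0],"claw": 0}]'

```text
t: 15.5
tcp_pos: [368.5, 229.2, 178.5]
ee_rot: [0.022, 0.379, 0.924, 0.055]
wrist_force: [-2.3, -2.2, 1.7]
finger_gap: 0.174
```

```bash
python3 f.py
```

```text
F [-1.9  -0.9   1.45] sd [0.64 1.09 0.82] T [-0.071  0.245  0.126]
15.75 [368.6 229.4 178.7] [-2.6 -0.6  0.6] [-0.07  0.27  0.07] yaw,pitch [0.793 0.12 ] gap 16.0
hook rel 9.0 -0.1 -126.8
```

```bash
cat >> f.py <<'E'
f=F.mean(0);t=T.mean(0); print('EST', round(float(-t@l3-.25*f@n3),3),'Fz',f[2].round(2))
E
```

Emit:
move_arm --plan '[{"xyz": [0,0,0.002],"angular": [0,0,0],"claw": 0},{"xyz": [0,-0.001,0.002],"angular": [0,0,0],"claw": 0},{"xyz": [0,0,0],"angular": [0,0,0],"claw": 0}]'

```text
t: 16.12
tcp_pos: [368.8, 229.5, 174.7]
ee_rot: [0.023, 0.379, 0.924, 0.056]
wrist_force: [-1.1, 0.9, 1.9]
finger_gap: 0.181
```

```bash
python3 f.py
```

```text
F [-0.3   0.64  1.64] sd [0.49 0.4  0.22] T [ 0.376 -0.16   0.144]
16.38 [368.7 229.4 174.8] [0.4 1.5 1.6] [ 0.44 -0.2   0.1 ] yaw,pitch [0.793 0.121] gap 15.6
hook rel 9.1 -0.2 -130.5
EST 0.318 Fz 1.64
```

Emit:
move_arm --plan '[{"xyz": [0,0,0.001],"angular": [0,0,0],"claw": 0},{"xyz": [0,0,0.001],"angular": [0,0,0],"claw": 0},{"xyz": [0,0,0],"angular": [0,0,0],"claw": 0}]'

```text
t: 16.75
tcp_pos: [368.6, 229.3, 172.6]
ee_rot: [0.023, 0.379, 0.924, 0.056]
wrist_force: [0.8, 2.1, 1.9]
finger_gap: 0.18
```

```bash
python3 f.py
```

```text
F [0.43 1.45 1.33] sd [0.28 0.38 0.63] T [ 0.485 -0.311  0.127]
17.0 [368.5 229.2 172.6] [0.9 1.9 1.9] [ 0.53 -0.34  0.1 ] yaw,pitch [0.793 0.12 ] gap 15.6
hook rel 8.8 -0.2 -132.8
EST 0.229 Fz 1.33
```

Emit:
move_arm --plan '[{"xyz": [0,0,0.002],"angular": [0,0,0],"claw": 0},{"xyz": [0,0,0.001],"angular": [0,0,0],"claw": 0},{"xyz": [0,0,0],"angular": [0,0,0],"claw": 0}]'

```text
t: 17.38
tcp_pos: [368.6, 229.3, 169.5]
ee_rot: [0.022, 0.379, 0.924, 0.055]
wrist_force: [-0.2, 1.7, 1.0]
finger_gap: 0.183
```

```bash
python3 f.py
```

```text
F [-0.16  0.98  1.22] sd [0.26 0.45 0.4 ] T [ 0.369 -0.194  0.109]
17.62 [368.6 229.3 169.6] [-1.3  0.9  2. ] [ 0.38 -0.19  0.09] yaw,pitch [0.793 0.12 ] gap 15.4
hook rel 8.9 -0.2 -135.9
EST 0.252 Fz 1.22
```

Emit:
move_arm --plan '[{"xyz": [0,-0.001,0.002],"angular": [0,0,0],"claw": 0},{"xyz": [0,0,0.001],"angular": [0,0,0],"claw": 0},{"xyz": [0,0,0],"angular": [0,0,0],"claw": 0}]'

```text
t: 18.0
tcp_pos: [368.3, 229.0, 166.5]
ee_rot: [0.023, 0.379, 0.924, 0.055]
wrist_force: [0.0, 0.8, 1.3]
finger_gap: 0.182
```

```bash
python3 f.py
```

```text
F [0.14 1.06 1.43] sd [0.2  0.23 0.34] T [ 0.433 -0.254  0.109]
18.25 [368.3 229.  166.5] [0.2 0.4 1.4] [ 0.43 -0.29  0.05] yaw,pitch [0.793 0.12 ] gap 15.8
hook rel 8.5 -0.2 -138.9
EST 0.273 Fz 1.43
```

Emit:
move_arm --plan '[{"xyz": [0,0,0.002],"angular": [0,0,0],"claw": 0},{"xyz": [0,0,0.001],"angular": [0,0,0],"claw": 0},{"xyz": [0,0,0],"angular": [0,0,0],"claw": 0}]'

```text
t: 18.62
tcp_pos: [368.3, 229.1, 163.4]
ee_rot: [0.022, 0.379, 0.924, 0.055]
wrist_force: [0.0, -0.1, 2.0]
finger_gap: 0.177
```

```bash
python3 f.py
```

```text
F [-0.72  0.24  1.57] sd [0.53 0.38 0.37] T [ 0.259 -0.116  0.117]
18.88 [368.3 229.1 163.5] [0.2 0.2 1.3] [ 0.3  -0.06  0.13] yaw,pitch [0.793 0.12 ] gap 15.7
hook rel 8.6 -0.1 -142.0
EST 0.349 Fz 1.57
```

Emit:
move_arm --plan '[{"xyz": [0,0,0.002],"angular": [0,0,0],"claw": 0},{"xyz": [0,0,0.001],"angular": [0,0,0],"claw": 0},{"xyz": [0,0,0],"angular": [0,0,0],"claw": 0}]'

```text
t: 19.25
tcp_pos: [368.4, 229.2, 160.3]
ee_rot: [0.022, 0.379, 0.924, 0.055]
wrist_force: [-1.9, -0.6, 1.2]
finger_gap: 0.181
```

```bash
python3 f.py
```

```text
F [-1.64 -0.62  1.44] sd [0.34 0.22 0.23] T [-0.026  0.174  0.102]
19.5 [368.5 229.2 160.4] [-1.4 -1.6  0.9] [-0.08  0.24  0.07] yaw,pitch [0.793 0.119] gap 15.8
hook rel 8.8 -0.1 -145.1
EST 0.258 Fz 1.44
```

Emit:
move_arm --plan '[{"xyz": [0,-0.001,0.002],"angular": [0,0,0],"claw": 0},{"xyz": [0,0,0.001],"angular": [0,0,0],"claw": 0},{"xyz": [0,0,0],"angular": [0,0,0],"claw": 0}]'

```text
t: 19.88
tcp_pos: [368.6, 229.3, 157.6]
ee_rot: [0.023, 0.379, 0.924, 0.056]
wrist_force: [-0.4, 0.2, 1.2]
finger_gap: 0.173
```

```bash
python3 f.py
```

```text
F [-0.75  0.52  1.69] sd [0.25 0.39 0.28] T [ 0.303 -0.108  0.117]
20.12 [368.6 229.3 157.6] [-0.   0.7  2.1] [ 0.36 -0.18  0.09] yaw,pitch [0.793 0.121] gap 15.7
hook rel 8.9 -0.2 -147.8
EST 0.331 Fz 1.69
```

Emit:
move_arm --plan '[{"xyz": [0,0,0.002],"angular": [0,0,0],"claw": 0},{"xyz": [0,0,0.001],"angular": [0,0,0],"claw": 0},{"xyz": [0,0,0],"angular": [0,0,0],"claw": 0}]'

```text
t: 20.5
tcp_pos: [368.5, 229.2, 154.4]
ee_rot: [0.023, 0.379, 0.924, 0.055]
wrist_force: [-1.1, 0.6, 1.6]
finger_gap: 0.181
```

```bash
python3 f.py
```

```text
F [-0.6   0.28  1.48] sd [0.54 0.19 0.63] T [ 0.293 -0.131  0.11 ]
20.75 [368.5 229.3 154.5] [0.  1.7 1.2] [ 0.28 -0.11  0.14] yaw,pitch [0.793 0.12 ] gap 15.7
hook rel 8.9 -0.2 -151.0
EST 0.356 Fz 1.48
```

Emit:
move_arm --plan '[{"xyz": [0,0,0.002],"angular": [0,0,0],"claw": 0},{"xyz": [0,0,0.001],"angular": [0,0,0],"claw": 0},{"xyz": [0,0,0],"angular": [0,0,0],"claw": 0}]'

```text
t: 21.12
tcp_pos: [368.6, 229.4, 151.3]
ee_rot: [0.022, 0.379, 0.924, 0.055]
wrist_force: [-1.3, -1.4, 1.1]
finger_gap: 0.177
```

```bash
python3 f.py
```

```text
F [-1.64 -0.51  1.2 ] sd [0.54 0.75 0.26] T [0.114 0.042 0.087]
21.38 [368.6 229.4 151.4] [-1.9  0.1  1.6] [0.04 0.07 0.09] yaw,pitch [0.793 0.119] gap 15.9
hook rel 9.0 -0.1 -154.1
EST 0.431 Fz 1.2
```

Emit:
move_arm --plan '[{"xyz": [0,-0.001,0.002],"angular": [0,0,0],"claw": 0},{"xyz": [0,0,0.001],"angular": [0,0,0],"claw": 0},{"xyz": [0,0,0],"angular": [0,0,0],"claw": 0}]'

```text
t: 21.75
tcp_pos: [368.7, 229.3, 148.6]
ee_rot: [0.023, 0.379, 0.924, 0.056]
wrist_force: [-1.6, -0.7, 5.0]
finger_gap: 0.181
```

```bash
python3 f.py
```

```text
F [-1.82 -0.45  5.27] sd [0.43 0.32 0.66] T [ 0.397 -0.182  0.106]
22.0 [368.7 229.3 148.7] [-1.7 -0.1  5.8] [ 0.33 -0.16  0.16] yaw,pitch [0.792 0.121] gap 15.7
hook rel 9.0 -0.3 -156.7
EST 0.81 Fz 5.27
```

Emit:
move_arm --plan '[{"xyz": [0,0,0.002],"angular": [0,0,0],"claw": 0},{"xyz": [0,0,0.001],"angular": [0,0,0],"claw": 0},{"xyz": [0,0,0],"angular": [0,0,0],"claw": 0}]'

```text
t: 22.38
tcp_pos: [368.8, 229.3, 145.6]
ee_rot: [0.023, 0.379, 0.924, 0.056]
wrist_force: [-2.4, -1.8, 6.3]
finger_gap: 0.176
```

```bash
python3 f.py
```

```text
F [-2.65 -2.45  6.8 ] sd [0.57 0.46 0.3 ] T [ 0.34  -0.136  0.131]
22.62 [368.8 229.3 145.7] [-2.9 -1.4  6.5] [ 0.3  -0.17  0.1 ] yaw,pitch [0.792 0.12 ] gap 16.0
hook rel 9.1 -0.3 -159.7
EST 1.239 Fz 6.8
```

Emit:
move_arm --plan '[{"xyz": [0,0,0.002],"angular": [0,0,0],"claw": 0},{"xyz": [0,0,0.001],"angular": [0,0,0],"claw": 0},{"xyz": [0,0,0],"angular": [0,0,0],"claw": 0}]'

```text
t: 23.0
tcp_pos: [368.8, 229.4, 142.5]
ee_rot: [0.022, 0.379, 0.924, 0.055]
wrist_force: [-2.7, -2.8, 7.1]
finger_gap: 0.18
```

```bash
python3 f.py
```

```text
F [-3.73 -2.36  7.34] sd [0.56 0.3  0.43] T [ 0.283 -0.058  0.125]
23.25 [368.8 229.3 142.6] [-3.8 -2.6  7.3] [ 0.23 -0.05  0.16] yaw,pitch [0.792 0.12 ] gap 15.6
hook rel 9.1 -0.3 -162.9
EST 1.317 Fz 7.34
```

```bash
python3 - <<'E'
from h import *
im1,_=snap('scene','s7'); im2,_=snap('side','d7')
a=cv2.resize(im1[160:290,245:355],None,fx=3.6,fy=3.6,interpolation=3);b=cv2.resize(im2[180:310,230:340],None,fx=3.6,fy=3.6,interpolation=3)
cv2.imwrite('pics/c7.png',np.hstack([a,b]))
E
```

```text
(no output)
```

View pics/c7.png

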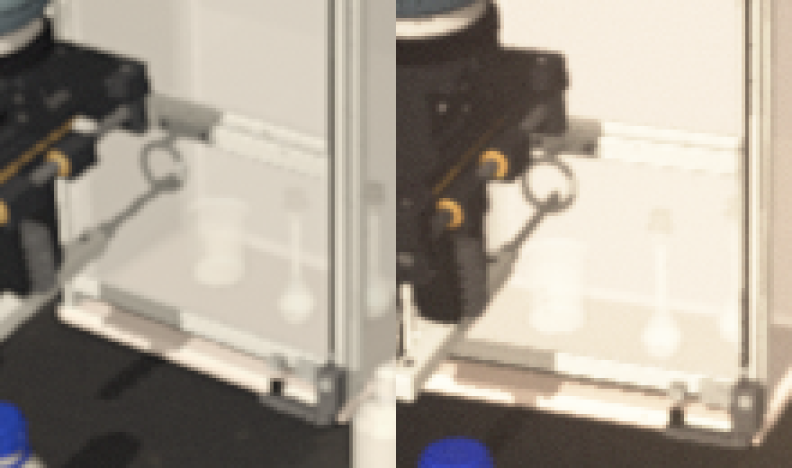

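```bash
python3 - <<'E'
from h import *
h,e=tri(('scene0',294.7,210),('side0',276.1,234.6)); r,e2=tri(('scene0',290.3,205.3),('side0',272.2,230.8))
print(h,e,r,e2,'sash',307.3-r[2]); d=h-r; print('rel',d@n3,d@l3,d[2])
s=robot.get_state(); Rm=rot(s['ee_rot']); print('off tool',Rm.T@(h-s['tcp_pos']))
E
```

```text
[468.8 323.3 150.4] [0.8, 0.8] [459.7 322.7 161.9] [0.6, 0.6] sash 145.4
rel 6.819106866358485 -6.05555790536124 -11.5
off tool [ -5.18949263 137.08435502   8.61862181]
```

Emit:
move_arm --plan '[{"xyz": [0,-0.001,0.001],"angular": [0,0,0],"claw": 0},{"xyz": [0,0,0.001],"angular": [0,0,0],"claw": 0},{"xyz": [0,0,0],"angular": [0,0,0],"claw": 0}]'

```text
t: 23.72
tcp_pos: [368.5, 229.2, 140.4]
ee_rot: [0.023, 0.379, 0.924, 0.056]
wrist_force: [0.4, 1.1, 0.7]
finger_gap: 0.176
```

```bash
python3 f.py
```

```text
F [-0.06  0.03 -0.82] sd [0.23 1.   0.88] T [-0.041  0.077  0.021]
23.98 [367.8 228.6 140. ] [-0.3  0.8 -1.2] [-0.17  0.14 -0.02] yaw,pitch [0.792 0.118] gap 15.8
hook rel 7.9 -0.2 -165.7
EST -0.079 Fz -0.82
```

Emit:
move_arm --plan '[{"xyz": [0,0,-0.004],"angular": [0,0,0],"claw": 0},{"xyz": [0,0.001,-0.004],"angular": [0,0,0],"claw": 0},{"xyz": [0,0,-0.004],"angular": [0,0,0],"claw": 0},{"xyz": [0,0,0],"angular": [0,0,0],"claw": 0},{"xyz": [0,0,0],"angular": [0,0,0],"claw": 0}]'

```text
t: 24.6
tcp_pos: [368.0, 228.8, 152.4]
ee_rot: [0.023, 0.379, 0.924, 0.056]
wrist_force: [-0.0, -0.5, -2.3]
finger_gap: 0.181
```

```bash
python3 f.py; python3 - <<'E'
from h import *
im1,_=snap('scene','s8'); im2,_=snap('side','d8')
a=cv2.resize(im1[175:245,255:325],None,fx=5.6,fy=5.6,interpolation=3);b=cv2.resize(im2[195:265,235:305],None,fx=5.6,fy=5.6,interpolation=3)
cv2.imwrite('pics/c8.png',np.hstack([a,b]))
E
```

```text
F [ 0.42 -0.2  -1.83] sd [0.34 0.77 0.39] T [-0.159  0.133  0.002]
24.85 [368.  228.7 152.3] [-0.3  0.3 -1.7] [-0.15  0.1   0.01] yaw,pitch [0.793 0.12 ] gap 15.4
hook rel 8.1 -0.2 -153.2
EST -0.246 Fz -1.83
```

View pics/c8.png

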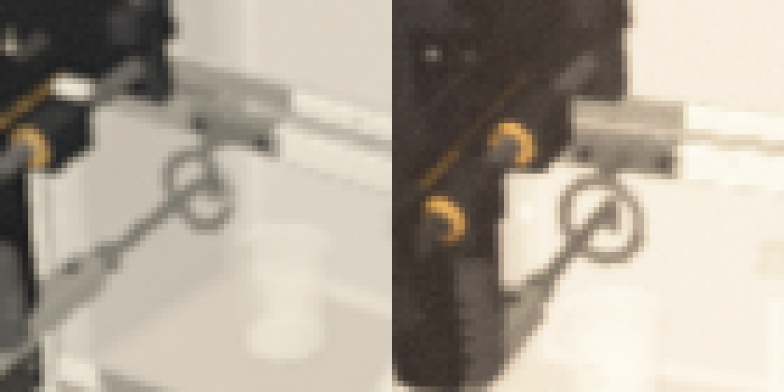

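```bash
python3 - <<'E'
from h import *
h,e=tri(('scene0',293,207.3),('side0',273.9,231.4)); r,e2=tri(('scene0',290.7,208.6),('side0',272.5,234.3))
print(h,e,r,e2,'sash',307.3-r[2]); d=h-r; print('rel',d@n3,d@l3,d[2])
s=robot.get_state(); Rm=rot(s['ee_rot']); print('off tool',Rm.T@(h-s['tcp_pos']))
E
```

```text
[465.4 326.  156.7] [1.2, 1.2] [460.2 322.7 153.9] [0.4, 0.4] sash 153.4
rel 6.001407138929213 -1.383153047500322 2.799999999999983
off tool [ -1.06765625 137.18558322  12.10940409]
```

Emit:
move_arm --plan '[{"xyz": [0,0,-0.002],"angular": [0,0,0],"claw": 0},{"xyz": [0,0,0],"angular": [0,0,0],"claw": 0},{"xyz": [0,-0.004,0],"angular": [0,0,0],"claw": 0},{"xyz": [0,-0.004,-0.001],"angular": [0,0,0],"claw": 0},{"xyz": [0,-0.004,0],"angular": [0,0,0],"claw": 0},{"xyz": [0,-0.004,-0.001],"angular": [0,0,0],"claw": 0},{"xyz": [0,-0.004,0],"angular": [0,0,0],"claw": 0},{"xyz": [0,-0.004,-0.001],"angular": [0,0,0],"claw": 0},{"xyz": [0,0,0],"angular": [0,0,0],"claw": 0},{"xyz": [0,0,0],"angular": [0,0,0],"claw": 0}]'

```text
t: 26.2
tcp_pos: [351.0, 211.5, 154.6]
ee_rot: [0.023, 0.379, 0.924, 0.056]
wrist_force: [-0.4, -0.5, -0.7]
finger_gap: 0.175
```

```bash
python3 - <<'E'
from h import *
rep()
def c(f): return cv2.imread(f'pics/{f}.png')[195:265,270:330].astype(int)
snap('side','d9'); print('diff vs d8',abs(c('d9')-c('d8')).mean(),'vs d0',abs(c('d9')-c('side0')).mean())
plan([((377,155,220),.792,.12,5),((377,153,300),.792,.12,3),((425,95,280),.35,0,6),((461,66,180),-.103,0,6)],0.0)
E
```

```text
26.2 [351.  211.5 154.6] [-0.4 -0.5 -0.7] [-0.15  0.11  0.07] yaw,pitch [0.793 0.12 ] gap 15.4
hook rel -16.1 -0.2 -150.8
diff vs d8 5.901746031746032 vs d0 26.723809523809525
{"xyz":[-0.012, -0.003, -0.014],"angular":[0.0, 0.0, 0.0],"claw":0.0},
{"xyz":[-0.012, -0.003, -0.013],"angular":[0.0, 0.0, 0.0],"claw":0.0},
{"xyz":[-0.011, -0.003, -0.014],"angular":[0.0, 0.0, 0.0],"claw":0.0},
{"xyz":[-0.012, -0.003, -0.013],"angular":[0.0, 0.0, 0.0],"claw":0.0},
{"xyz":[-0.011, -0.002, -0.014],"angular":[0.0, 0.0, 0.001],"claw":0.0},
{"xyz":[-0.001, 0.003, -0.026],"angular":[0.0, 0.0, 0.0],"claw":0.0},
{"xyz":[0.0, 0.003, -0.027],"angular":[0.0, 0.0, 0.0],"claw":0.0},
{"xyz":[-0.001, 0.002, -0.026],"angular":[0.0, 0.0, 0.0],"claw":0.0},
{"xyz":[-0.012, -0.002, 0.003],"angular":[0.02, -0.004, 0.074],"claw":0.0},
{"xyz":[-0.013, -0.001, 0.003],"angular":[0.02, -0.005, 0.073],"claw":0.0},
{"xyz":[-0.012, 0.001, 0.003],"angular":[0.02, -0.004, 0.074],"claw":0.0},
{"xyz":[-0.012, 0.001, 0.003],"angular":[0.019, -0.005, 0.073],"claw":0.0},
{"xyz":[-0.013, 0.003, 0.004],"angular":[0.02, -0.004, 0.074],"claw":0.0},
{"xyz":[-0.012, 0.003, 0.003],"angular":[0.019, -0.005, 0.073],"claw":0.0},
{"xyz":[-0.007, 0.004, 0.017],"angular":[0.0, 0.0, 0.076],"claw":0.0},
{"xyz":[-0.006, 0.004, 0.017],"angular":[0.0, 0.0, 0.075],"claw":0.0},
{"xyz":[-0.006, 0.005, 0.017],"angular":[0.0, 0.0, 0.076],"claw":0.0},
{"xyz":[-0.005, 0.005, 0.016],"angular":[0.0, 0.0, 0.075],"claw":0.0},
{"xyz":[-0.005, 0.006, 0.017],"angular":[0.0, 0.0, 0.076],"claw":0.0},
{"xyz":[-0.005, 0.007, 0.016],"angular":[0.0, 0.0, 0.075],"claw":0.0},
end [461.4  65.8 180.4]
```

Emit:
move_arm --plan '[{"xyz": [-0.012,-0.003,-0.014],"angular": [0,0,0],"claw": 0},{"xyz": [-0.012,-0.003,-0.013],"angular": [0,0,0],"claw": 0},{"xyz": [-0.011,-0.003,-0.014],"angular": [0,0,0],"claw": 0},{"xyz": [-0.012,-0.003,-0.013],"angular": [0,0,0],"claw": 0},{"xyz": [-0.011,-0.002,-0.014],"angular": [0,0,0.001],"claw": 0},{"xyz": [-0.001,0.003,-0.026],"angular": [0,0,0],"claw": 0},{"xyz": [0,0.003,-0.027],"angular": [0,0,0],"claw": 0},{"xyz": [-0.001,0.002,-0.026],"angular": [0,0,0],"claw": 0},{"xyz": [-0.012,-0.002,0.003],"angular": [0.02,-0.004,0.074],"claw": 0},{"xyz": [-0.013,-0.001,0.003],"angular": [0.02,-0.005,0.073],"claw": 0}]'

```text
t: 27.5
tcp_pos: [393.0, 132.1, 294.0]
ee_rot: [0.015, 0.448, 0.893, 0.037]
wrist_force: [0.3, -0.5, -1.0]
finger_gap: 0.176
```

Emit:
move_arm --plan '[{"xyz": [-0.012,0.001,0.003],"angular": [0.02,-0.004,0.074],"claw": 0},{"xyz": [-0.012,0.001,0.003],"angular": [0.019,-0.005,0.073],"claw": 0},{"xyz": [-0.013,0.003,0.004],"angular": [0.02,-0.004,0.074],"claw": 0},{"xyz": [-0.012,0.003,0.003],"angular": [0.019,-0.005,0.073],"claw": 0},{"xyz": [-0.007,0.004,0.017],"angular": [0,0,0.076],"claw": 0},{"xyz": [-0.006,0.004,0.017],"angular": [0,0,0.075],"claw": 0},{"xyz": [-0.006,0.005,0.017],"angular": [0,0,0.076],"claw": 0},{"xyz": [-0.005,0.005,0.016],"angular": [0,0,0.075],"claw": 0},{"xyz": [-0.005,0.006,0.017],"angular": [0,0,0.076],"claw": 0},{"xyz": [-0.005,0.007,0.016],"angular": [0,0,0.075],"claw": 0}]'

```text
t: 28.75
tcp_pos: [461.7, 65.3, 179.6]
ee_rot: [0.0, 0.744, 0.668, -0.0]
wrist_force: [-0.7, 0.2, -1.2]
finger_gap: 0.177
```

Emit:
move_arm --plan '[{"xyz": [0,0,0.015],"angular": [0,0,0],"claw": 0},{"xyz": [0,0,0.015],"angular": [0,0,0],"claw": 0},{"xyz": [0,0,0.015],"angular": [0,0,0],"claw": 0},{"xyz": [0,0,0.015],"angular": [0,0,0],"claw": 0},{"xyz": [0,0,0],"angular": [0,0,0],"claw": 0},{"xyz": [0,0,0],"angular": [0,0,0],"claw": 0},{"xyz": [0,0,0],"angular": [0,0,0],"claw": 0}]'

```text
t: 29.62
tcp_pos: [461.7, 65.8, 120.9]
ee_rot: [0.0, 0.743, 0.67, 0.0]
wrist_force: [0.5, 0.4, -1.8]
finger_gap: 0.177
```

```bash
python3 - <<'E'
from h import *
rep(); im1,_=snap('scene','s10'); im2,_=snap('side','d10'); print(rot(robot.get_state()['ee_rot']).round(3).tolist())
a=cv2.resize(im1[240:350,260:393],None,fx=3,fy=3,interpolation=3);b=cv2.resize(im2[265:375,277:410],None,fx=3,fy=3,interpolation=3)
cv2.imwrite('pics/c10.png',np.hstack([a,b]))
plan([((461.1,65.8,60),-.103,0,6)],0.0)
E
```

```text
29.62 [461.7  65.8 120.9] [ 0.5  0.4 -1.8] [-0.05  0.13  0.01] yaw,pitch [-0.103  0.001] gap 15.6
hook rel -94.6 -289.3 -201.1
[[0.103, 0.995, 0.001], [0.995, -0.103, 0.0], [0.0, 0.001, -1.0]]
{"xyz":[0.0, 0.0, 0.01],"angular":[0.0, 0.0, 0.0],"claw":0.0},
{"xyz":[0.0, 0.0, 0.01],"angular":[0.0, 0.0, 0.0],"claw":0.0},
{"xyz":[0.0, 0.0, 0.01],"angular":[0.0, 0.0, 0.0],"claw":0.0},
{"xyz":[0.0, 0.0, 0.01],"angular":[0.0, 0.0, 0.0],"claw":0.0},
{"xyz":[0.0, 0.0, 0.01],"angular":[0.0, 0.0, 0.0],"claw":0.0},
{"xyz":[0.0, -0.001, 0.011],"angular":[0.001, 0.0, 0.0],"claw":0.0},
end [460.6  65.9  59.8]
```

View pics/c10.png

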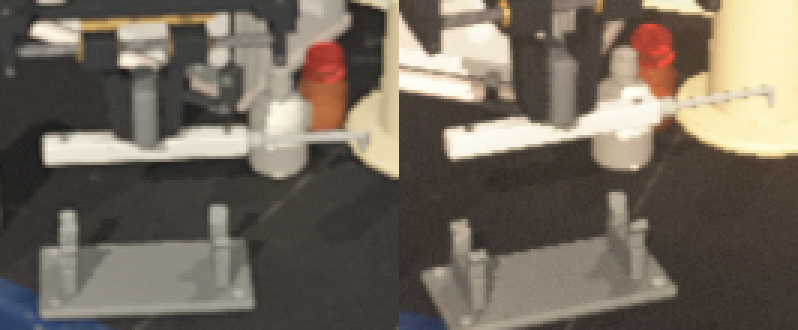

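```bash
python3 - <<'E'
from h import *
print('hook',tri(('scene0',382.3,285),('side0',400.7,296)),'was 598.7 45.8 38.8')
print('L',tri(('scene0',274.7,290),('side0',292.7,312.7)),'was 395.7,73.2')
print('R',tri(('scene0',342.7,288.3),('side0',364,302.3)),'was 524.9 57.4')
for nme,f,b in (('now','s10',(270,255,345,300)),('now','d10',(285,280,370,320)),('orig','scene0',(270,290,345,340)),('orig','side0',(285,310,370,365))):
    P=cloud(f,*b); z0=73 if nme=='now' else 0
    w=P[(P[:,2]>36+z0)&(P[:,2]<48+z0)&(P[:,0]>392)&(P[:,0]<530)&(P[:,1]<90)]; A=np.polyfit(w[:,0],w[:,1],1); zz=np.polyfit(w[:,0],w[:,2],1); print(nme,f,len(w),'slope',A[0].round(4),'y460',np.polyval(A,460).round(1),'x range',w[:,0].min().round(),w[:,0].max().round(),'zslope',zz[0].round(3))
E
```

```text
hook (array([604.1,  57.4, 103.7]), [0.7, 0.7]) was 598.7 45.8 38.8
L (array([396.2,  70.7, 110.7]), [0.5, 0.5]) was 395.7,73.2
R (array([524.8,  52.5, 110.3]), [0.2, 0.2]) was 524.9 57.4
now s10 381 slope -0.106 y460 62.6 x range 395.0 528.0 zslope -0.001
now d10 497 slope -0.1069 y460 60.9 x range 396.0 530.0 zslope -0.003
orig scene0 481 slope -0.0943 y460 63.7 x range 394.0 529.0 zslope 0.0
orig side0 608 slope -0.1035 y460 61.9 x range 396.0 530.0 zslope -0.002
```

Emit:
move_arm --plan '[{"xyz": [0,0,0.015],"angular": [0,0,0],"claw": 0},{"xyz": [0,-0.001,0.015],"angular": [0,0,0],"claw": 0},{"xyz": [0.001,0,0.015],"angular": [0,0,0],"claw": 0},{"xyz": [0,0,0.006],"angular": [0,0,0],"claw": 0},{"xyz": [0,0,0.006],"angular": [0,0,0],"claw": 0},{"xyz": [0,0,0.005],"angular": [0,0,0],"claw": 0},{"xyz": [0,0,0],"angular": [0,0,0],"claw": 0},{"xyz": [0,0,0],"angular": [0,0,0],"claw": 0}]'

```text
t: 30.72
tcp_pos: [460.6, 66.8, 58.6]
ee_rot: [0.0, 0.743, 0.67, 0.0]
wrist_force: [0.7, -0.3, -0.3]
finger_gap: 0.18
```

```bash
python3 f.py
```

```text
F [-0.13 -0.08 -1.41] sd [0.43 0.59 0.65] T [-0.063  0.09  -0.01 ]
30.98 [460.5  66.8  58.6] [ 0.2 -0.2 -1.7] [-0.1   0.1   0.01] yaw,pitch [-0.103  0.   ] gap 15.6
hook rel -94.7 -287.7 -263.5
EST -0.071 Fz -1.41
```

Emit:
move_arm --plan '[{"xyz": [0,0,0.003],"angular": [0,0,0],"claw": 0},{"xyz": [0,0,0.003],"angular": [0,0,0],"claw": 0},{"xyz": [0,0,0.003],"angular": [0,0,0],"claw": 0},{"xyz": [0,0,0.001],"angular": [0,0,0],"claw": 0},{"xyz": [0,0,0],"angular": [0,0,0],"claw": 0},{"xyz": [0,0,0],"angular": [0,0,0],"claw": 0}]'

```text
t: 31.72
tcp_pos: [460.4, 66.7, 48.4]
ee_rot: [0.0, 0.743, 0.67, -0.0]
wrist_force: [-0.1, -0.6, -1.9]
finger_gap: 0.179
```

```bash
python3 f.py
```

```text
F [-0.14 -0.3  -1.7 ] sd [0.26 0.32 0.59] T [-0.074  0.087 -0.008]
31.98 [460.4  66.8  48.4] [-0.1 -0.8 -1.8] [-0.09  0.08  0.  ] yaw,pitch [-0.103  0.   ] gap 15.4
hook rel -94.8 -287.7 -273.6
EST -0.036 Fz -1.7
```

Emit:
move_arm --plan '[{"xyz": [0,0,0.001],"angular": [0,0,0],"claw": 0},{"xyz": [0,0,0],"angular": [0,0,0],"claw": 0},{"xyz": [0,0,0],"angular": [0,0,0],"claw": 0.035},{"xyz": [0,0,0],"angular": [0,0,0],"claw": 0.035},{"xyz": [0,0,0],"angular": [0,0,0],"claw": 0.035},{"xyz": [0,0,0],"angular": [0,0,0],"claw": 0.035},{"xyz": [0,0,0],"angular": [0,0,0],"claw": 0.035}]'

```text
t: 32.85
tcp_pos: [460.4, 66.7, 47.4]
ee_rot: [0.0, 0.743, 0.67, -0.0]
wrist_force: [-1.1, -0.2, -0.1]
finger_gap: 0.398
```

Emit:
move_arm --plan '[{"xyz": [0,0,-0.01],"angular": [0,0,0],"claw": 0.035},{"xyz": [0,0,-0.02],"angular": [0,0,0],"claw": 0.035},{"xyz": [0,0,-0.03],"angular": [0,0,0],"claw": 0.035},{"xyz": [0,0,-0.03],"angular": [0,0,0],"claw": 0.035},{"xyz": [0,0,-0.03],"angular": [0,0,0],"claw": 0.035},{"xyz": [0,0,-0.03],"angular": [0,0,0],"claw": 0.035},{"xyz": [0,0,0],"angular": [0,0,0],"claw": 0.035},{"xyz": [0,0,0],"angular": [0,0,0],"claw": 0.035}]'

```text
t: 33.85
tcp_pos: [459.9, 66.8, 197.0]
ee_rot: [-0.0, 0.742, 0.67, -0.0]
wrist_force: [-0.5, 0.8, -0.9]
finger_gap: 0.396
```

```bash
python3 - <<'E'
from h import *
rep(); snap('scene','s11'); snap('side','d11')
for nme,f,b in (('now','s11',(270,290,345,340)),('now','d11',(285,310,370,365)),('orig','scene0',(270,290,345,340)),('orig','side0',(285,310,370,365))):
    P=cloud(f,*b); w=P[(P[:,2]>36)&(P[:,2]<50)&(P[:,0]>392)&(P[:,0]<530)&(P[:,1]<90)]; A=np.polyfit(w[:,0],w[:,1],1); g=P[P[:,2]>75]
    print(nme,f,len(w),'slope',A[0].round(4),'y460',np.polyval(A,460).round(1),'x',w[:,0].min().round(),w[:,0].max().round(),'ztop95',np.percentile(w[:,2],90).round(1),'grip',np.median(g,0).round(1),np.percentile(g[:,2],95).round(1))
for f,b in (('scene',(270,195,345,245)),('side',(285,215,330,260))):
    a,b2={'scene':('s11','s8'),'side':('d11','d8')}[f]
    im=lambda q:cv2.imread(f'pics/{q}.png')[b[1]:b[3],b[0]:b[2]].astype(int)
    print(f,'sash now vs caught',abs(im(a)-im(b2)).mean().round(1),'vs start',abs(im(a)-im(f+'0')).mean().round(1))
# bystanders: template match between start and now
for nm,f0,f1,(x0,y0,x1,y1) in (('clear','side0','d11',(230,300,266,362)),('dropper','side0','d11',(340,279,364,322)),('timer','side0','d11',(420,350,455,392))):
    A=cv2.imread(f'pics/{f0}.png')[y0:y1,x0:x1];B=cv2.imread(f'pics/{f1}.png')[y0-10:y1+10,x0-10:x1+10]
    m=cv2.matchTemplate(B,A,cv2.TM_CCOEFF_NORMED);_,v,_,l=cv2.minMaxLoc(m);print(nm,'shift px',l[0]-10,l[1]-10,round(v,3))
E
```

```text
33.85 [459.9  66.8 197. ] [-0.5  0.8 -0.9] [-0.04  0.11 -0.04] yaw,pitch [-0.103 -0.001] gap 34.9
hook rel -95.1 -287.2 -125.1
now s11 498 slope -0.0911 y460 64.3 x 394.0 530.0 ztop95 45.4 grip [457.7  57.2  84.9] 88.3
now d11 638 slope -0.0959 y460 62.3 x 395.0 530.0 ztop95 46.6 grip [456.7  56.7  85.5] 88.9
orig scene0 495 slope -0.0959 y460 63.4 x 394.0 529.0 ztop95 45.5 grip [457.7  57.2  84.9] 87.4
orig side0 629 slope -0.1034 y460 61.7 x 396.0 530.0 ztop95 46.5 grip [456.7  56.9  85.8] 89.3
scene sash now vs caught 66.4 vs start 60.9
side sash now vs caught 77.0 vs start 73.1
clear shift px 0 0 0.999
dropper shift px 0 0 0.993
timer shift px 0 0 0.999
```

Emit:
move_arm --plan '[{"xyz": [0,-0.005,-0.045],"angular": [0,0,0],"claw": 0.035},{"xyz": [-0.02,-0.005,-0.045],"angular": [0,0,0],"claw": 0.035},{"xyz": [-0.03,0,-0.045],"angular": [0,0,0],"claw": 0.035},{"xyz": [-0.03,0,-0.045],"angular": [0,0,0],"claw": 0.035},{"xyz": [-0.03,0,-0.045],"angular": [0,0,0],"claw": 0.035},{"xyz": [-0.03,0,-0.045],"angular": [0,0,0],"claw": 0.035},{"xyz": [0,0,0],"angular": [0,0,0],"claw": 0.035}]'

```text
t: 34.83
tcp_pos: [437.0, -73.9, 469.6]
ee_rot: [0.002, 0.744, 0.668, 0.002]
wrist_force: [0.0, 0.1, -1.1]
finger_gap: 0.394
```

```bash
python3 - <<'E'
from h import *
rep(); snap('scene','s12'); snap('side','d12')
for a,c8,c0 in (('s12','s8','scene0'),('d12','d8','side0')):
  for x in range(270,330,15):
    im=lambda q:cv2.imread(f'pics/{q}.png')[195:270,x:x+15].astype(int)
    print(a,x,'vs caught',abs(im(a)-im(c8)).mean().round(1),'vs start',abs(im(a)-im(c0)).mean().round(1))
m=cv2.imread('pics/d12.png'); t=cv2.imread('pics/d8.png')[205:240,262:290]
E
```

```text
34.83 [437.  -73.9 469.6] [ 0.   0.1 -1.1] [-0.07  0.12 -0.  ] yaw,pitch [-0.107  0.005] gap 34.7
hook rel -211.8 -370.2 148.2
s12 270 vs caught 11.2 vs start 32.8
s12 285 vs caught 14.4 vs start 20.2
s12 300 vs caught 2.7 vs start 14.7
s12 315 vs caught 1.4 vs start 17.5
d12 270 vs caught 34.7 vs start 19.5
d12 285 vs caught 2.5 vs start 26.4
d12 300 vs caught 1.8 vs start 24.5
d12 315 vs caught 2.3 vs start 18.9
```

The unobstructed strips match the caught state, not the start state, so the sash is still shut. I'm handing the job in.

```bash
python3 -c "
from workcell import robot
print(robot.close_job())"
```

```text
the job is handed in; nothing more can be done
None
```

The sash is shut on its catch, and the pole is unhooked and back in its rest. The job was handed in after about 35 s of robot time; no verdict is reported.

I took the pole by its grip, put the hook through the ring and drew the sash down slowly. The vertical force rose from about 3 N to about 9 N, then dropped away as the catch snapped, at about 153 mm of travel as measured from the cameras. I then raised the hook clear of the ring wire, backed it out and laid the pole in the forks.

**Checks that agreed:**
- **Sash:** it stayed down with the hook unloaded. After the unhooking, the unobstructed strips of both camera views still matched the caught state.
- **Pole:** its depth readings matched the original seated position to about 1 mm and 0.01 rad.
- **Bystanders:** the clear bottle, dropper bottle and timer showed no shift in the side view. I did not check the red bottle numerically.

**Checks that disagreed or were weak:**
- **Catch force:** it added about 6 N instead of the stated 4 N. My estimate of the total on the ring is about 10 N, under the 14 N limit.
- **Grip:** the pole flexed in the grip by a few mm at the hook under that load.
- **Blocked first look:** the first sash comparison after laying the pole down was blocked by the gripper, so I moved the arm aside and repeated it.

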